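Slide a creamer tin past two gaps and dock it in the third

TASK

Restock the tin rack: with a fingertip, push the creamer tin that stands on the rack's front ledge along the front rail, counting gaps from the end of the rack where the tin stands, past the first two to the third, and push it into that third gap until it has passed the spring keeper and stands fully home against the back wires. Only push it: do not lift it, tip it over or put it into another gap, and leave the bottle, the tins already in the rack and the mug as they are.

Things in the scene. Friction and masses are not known exactly. Their poses are not given: they have to be found in the camera images.
- rack: Fixed counter rack, 398 mm along y, 163 mm deep: dark wooden board, 8 mm thick, on which the tins stand, with smooth steel wire fittings. Origin: underside of the board, mid-width; x runs from its front to its back (away from the robot but for yaw), z up. From front to back: low rail, open ledge, five gaps side by side. Sites here have the rack's axes.
- rail_mid (a point): Top of the low front rail at its middle: x -0.075, y 0, z 0.021 in the rack's frame. The rail is 6 mm steel rod along y, bent back round both ends of the board at y = +-0.195 (same height). Behind it lies the ledge, 62 mm deep, centre line x -0.041 in the rack's frame, where the tin slides.
- gap3_mouth (a point): Middle of the third gap's mouth, on the board: x -0.010, y 0, z 0.008 in the rack's frame. Five gaps, 65 mm pitch, 60 mm clear, centres at y +0.130, +0.065, 0, -0.065, -0.130, so the third is the same from either end. Their six wire dividers run from x -0.010 to the back wires (front at x 0.0645); tops 78 mm over the counter.
- gap3_home (a point): Where the centre of the tin's underside is when the tin is home in the third gap: x 0.0385, y 0, z 0.008 in the rack's frame, 48.5 mm behind the mouth. The tin has 4 mm of play to either side there.
- tin: The loose creamer tin to be pushed: pale upright round tin with a dark lid, 82 mm high, body 52 mm across, lid 55 mm across (lid from 74 mm up), about 0.2 kg. Origin: centre of its underside, z up. It starts upright on the front ledge, opposite the first gap from the left or from the right end.
- keeper_3 (a joint): Third gap's spring keeper (each gap has one): a leaf hinged on the front post of the gap's +y divider, its 6 mm bead standing 15.5 mm into the gap at x 0.0135 of the rack, z 0.03 to 0.076. A tin going in pushes it aside (about 5 N) and is shoved to -y; it springs back behind the tin. Rad: 0 = sprung out (at rest), about 0.25 with a tin passing.
- bottle: Bystander: upright glass bottle with a gold cap, 59 mm across, 203 mm high, loose on the front ledge at the end where the tin is not. Origin: centre of its underside.
- stock_a: Bystander: a tin like the one to be pushed (82 mm high), already home in one of the two end gaps. Origin: centre of its underside.
- stock_b: Bystander: a taller tin of the same kind (94 mm high, 57 mm across), already home in the other end gap. Origin: centre of its underside.
- mug: Bystander: loose blue mug, 85 mm across with its handle 117 mm, 96 mm high, standing upright beside the rack's right end. Origin: under its middle (handle included).
Mind the look-alikes: they are no part of the job. Leave any orange or red look-alike of the tin alone.

How it is judged:
By the outcome, as a careful person would: the job done as asked, in the order asked, and still so for the second after the job is handed in, with the robot touching nothing.
It also fails if it takes over 54 s, if anything falls off the work surface, if the arm or the gripper's body presses on something with over 40 N, if the wrist force passes 120 N, or if a joint passes its speed limit or range.

ROBOT

A 7-joint arm with a two-finger parallel gripper is mounted at the origin on a cart in front of the work surface, level with it; the furniture and walls round the work are solid. World frame = base frame: x ahead of the robot, y to its left, z up, the work surface at z = 0. Lengths are in m, angles in rad, forces in N, time in s.
With the tool pointing down it reaches from about 0.425 to 0.925 m from the base axis. Payload 6.8 kg.
Tool frame: the origin (TCP) lies at the very end of the fingers, on their centre line; the grasp point (between the pads) lies 19 mm behind it (r.tcp_to_grasp is the distance from the TCP to the grasp point, in m); z points along the fingers, y is the line along which they close (so a half turn about z gives the same grasp; the last joint's range is limited). The gripper opens to 85 mm and grips with 20 to 120 N. Pads are 22 mm wide; open, the fingers measure 114 mm over their backs; the gripper's body (76 mm by 85 mm) begins 54 mm behind the grasp point. The pads swing forward as they close: fully open they stand 13 mm farther back than shut.
Start: joints at [1.177, 0.477, 0.022, 1.555, -0.011, 1.109, -0.083], TCP at [0.19, -0.648, 0.231] pointing down, gripper open.
Joint ranges: [-2.96, 2.96], [-0.34, 2.1], [-1.41, 1.46], [0.24, 2.44], [-1.37, 4.51], [0.17, 1.92], [-2.96, 2.96]. Speed limits (rad/s): [2.39, 2.39, 3.14, 3.14, 3.14, 3.14, 3.14].

INTERFACE

Orientations are given as a rotation vector (axis times angle).
In Python, from bench import r gives the robot as it stands.
- The arm moves only by the tool step_arm, never from a script. Its argument "moves" is a list of rows, each a list of 7 numbers: the shift along the tool's x, y, z in mm, then the turn, a rotation vector about the tool's x, y, z in rad, then the finger opening in mm, from 0 to 85.4. A call has 1 to 8 rows; each row is the pose to reach, as a shift and turn from the pose commanded when the call began, along the tool's axes at that moment; what a row does not reach only later rows make up. A row lasts 1/10 s, in which the tool goes at most 50 mm and 8.59 degrees, less where a joint would pass 70% of its speed; a pose out of reach is approached as far as the arm can. A call with a gripper value outside its range is refused whole. The fingers move at their own pace and stop on an object; "grip_force" is the grip in N (left out, the last holds). Time passes only in rows, so rows that repeat a pose let the fingers close. It gives the time, the measured TCP pose, the force, the opening and the grip force at its end, in the units of the state.
- r.get_obs(): the state, without advancing time (a new reading comes with each control period).
- r.grab_frame(name): name is "scene" or "top"; returns a dict with "image" (480x640x3 uint8, red, green, blue), "depth" (480x640 float32, m along the optical axis (not along the pixel's ray), 0 where there is no reading), "mtx" (3x3 intrinsics, pixels), "k1" (the pictures are not rectified: a ray, as slopes to the right and down, at radius r is drawn at 1 + k1 r^2 times it, then the intrinsics apply), "rvec" (rotation vector, rad) and "tvec" (3), from world to camera coordinates, as OpenCV has them. Camera axes: x right, y down, z forward; pixel columns grow to the right and rows downward; lengths in m; the calibration is good to about 2 mm. A picture is of the moment at which its call begins.
- r.hand_in(): hands the job in; it is judged then, once.
The state is a dict: "clock": time; "joints": joint angles; "qvel": joint speeds; "tau": joint torques, N m; "tcp_pos": TCP position; "orientation": TCP orientation; "contact_force": force on the tool from outside, world axes, zero at the start; "moment": the same for the moment, N m; "grip_width": finger opening in m; "gripper_force": force on a finger pad.
Only numpy, scipy, OpenCV 4.12 (cv2) and the standard library are available. Lean on these libraries where they do the work, as an engineer would, in place of code of your own. Each camera call takes 0.05 s, during which the arm holds its last target. There are 200 camera calls.

## Working session

There is one attempt and no reset: what is moved stays moved. The work goes in short steps, Python scripts to look and compute and a tool call to move; the robot and the scene stay as the last step left them, time stands still between calls to the robot, and variables do not carry over. Pictures are saved under pics/ and viewed, at most 10 in all, crops included, and the job is handed in when it is done.

Besides the shell and the picture viewer there is one more tool, called after ">>>" as a command line: name --pt "numbers of a row" for each row, then --argument value for the rest. step_arm: Moves the arm, as the interface text tells. Its arguments: {"type":"object","properties":{"moves":{"type":"array","items":{"type":"array","items":{"type":"number"}}},"grip_force":{"type":"number"}},"required":["moves"]}

```bash
mkdir -p pics; cat > h.py <<'E'
import numpy as np,cv2
from bench import r
from scipy.spatial.transform import Rotation as R
def grab(n):
    f=r.grab_frame(n); return f
def save(f,name,box=None,s=1):
    im=f["image"][:,:,::-1]
    if box: im=im[box[1]:box[3],box[0]:box[2]]
    cv2.imwrite("pics/"+name,cv2.resize(im,None,fx=s,fy=s,interpolation=cv2.INTER_CUBIC))
def cloud(f):
    h,w=f["depth"].shape; K=np.array(f["mtx"])
    v,u=np.mgrid[:h,:w]; x=(u-K[0,2])/K[0,0]; y=(v-K[1,2])/K[1,1]
    rr=np.hypot(x,y); t=rr.copy()
    for _ in range(8): t=rr/(1+f["k1"]*t*t)
    s=np.where(rr>0,t/np.maximum(rr,1e-9),1)
    d=f["depth"]; P=np.stack([x*s*d,y*s*d,d],-1)
    Rm=cv2.Rodrigues(np.array(f["rvec"],float))[0]
    W=(P-np.array(f["tvec"]).ravel())@Rm; W[d==0]=np.nan
    return W
def ray(f,u,v,z):
    K=np.array(f["mtx"]);x=(u-K[0,2])/K[0,0]; y=(v-K[1,2])/K[1,1]
    rr=np.hypot(x,y);t=rr
    for _ in range(8): t=rr/(1+f["k1"]*t*t)
    s=t/rr if rr else 1
    Rm=cv2.Rodrigues(np.array(f["rvec"],float))[0]
    c=-Rm.T@np.array(f["tvec"]).ravel(); d=Rm.T@np.array([x*s,y*s,1])
    return c+d*(z-c[2])/d[2]
E
python3 - <<'E'
from h import *
for n in("top","scene"):
    f=grab(n);save(f,n+"0.png");np.save(n+"0.npy",f,allow_pickle=True)
    Rm=cv2.Rodrigues(np.array(f["rvec"],float))[0];print(n,-Rm.T@np.array(f["tvec"]).ravel(),Rm[2])
print(r.get_obs())
E
```

```text
top [ 0.27074945 -0.14813301  1.24143869] [ 0.20481258  0.02159533 -0.97856295]
scene [0.00436487 0.80714641 0.53732183] [ 0.43748699 -0.79492926 -0.4203482 ]
{'clock': 0.1, 'joints': array([ 1.17689463,  0.47771161,  0.02232884,  1.55633744, -0.01148137,
        1.10927022, -0.08313363]), 'qvel': array([-0.00053659, -0.00211404, -0.00050091, -0.00350628,  0.00029605,
       -0.00063406, -0.00148175]), 'tau': array([ 4.17096686e-03, -5.97762823e+01,  1.61347635e+00, -2.81958854e+01,
        1.27774570e-02,  4.97125482e-03,  1.44428947e-05]), 'tcp_pos': array([ 0.1901486 , -0.647125  ,  0.23043296]), 'orientation': array([-3.10802536e+00, -4.47198891e-01,  5.51891570e-04]), 'contact_force': array([0.5602471 , 0.34559389, 0.85430193]), 'moment': array([-0.02580556, -0.01967245, -0.02428769]), 'gripper_force': 0.0, 'grip_width': 0.08534226759520747}
```

View pics/top0.png

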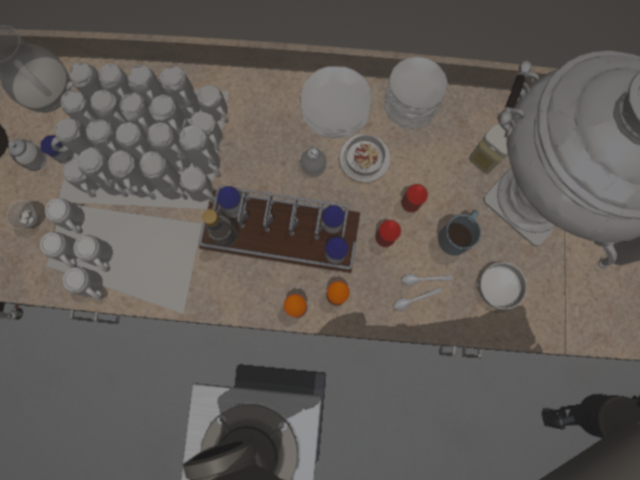

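View pics/scene0.png

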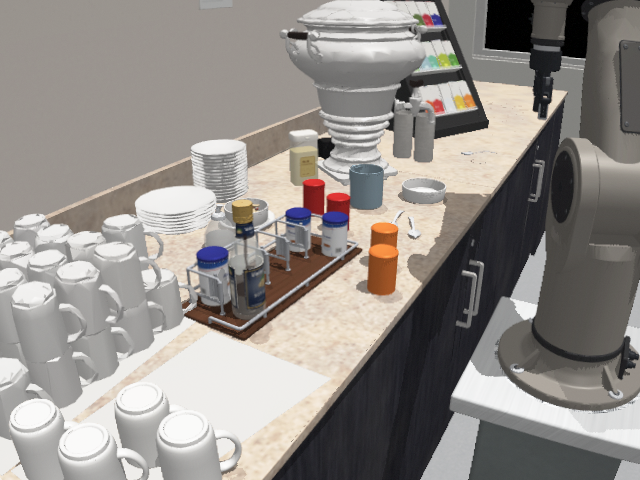

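Top view: the front ledge's right end holds a blue‑lidded pale tin at (337,247), and behind it in the end gap is another at (332,218), which is stock. A third is at (228,197), also stock. The bottle cap is at (210,217). The orange (295,305), (338,292) and red (389,232), (415,197) ones are look‑alikes. The tin to push is the one at (337,247), because it is pale, dark‑lidded and on the front ledge. I'll confirm that in a crop and measure it.

```bash
python3 - <<'E'
from h import *
f=np.load("top0.npy",allow_pickle=True).item();g=np.load("scene0.npy",allow_pickle=True).item()
save(f,"crop1.png",(190,170,370,305),4.4)
W=cloud(f);G=cloud(g)
im=f["image"].astype(int)
# blue lids
for nm,F,C in(("top",f,W),("scene",g,G)):
    i=F["image"].astype(int); m=((i[...,2]>i[...,0]+35)&(i[...,2]>i[...,1]+35)).astype(np.uint8)
    n,l,st,ce=cv2.connectedComponentsWithStats(m)
    for k in range(1,n):
        if st[k,4]>60:
            p=C[l==k];p=p[p[:,2]>np.nanmax(p[:,2])-.006]; 
            c,rd=cv2.minEnclosingCircle(p[:,:2].astype(np.float32)); print(nm,ce[k],st[k,4],c,rd,np.nanmedian(p[:,2]))
E
```

```text
top [227.78700361 196.44765343] 277 (0.6050645112991333, 0.1085561215877533) 0.024002185091376305 0.10262836087025384
top [332.84150943 215.28679245] 265 (0.5829360485076904, -0.147903174161911) 0.022488689050078392 0.09075051796343345
top [336.31086142 247.14981273] 267 (0.5047387480735779, -0.16418445110321045) 0.022648781538009644 0.08963450660608598
scene [436.38947368  19.82105263] 95 (0.7544716000556946, -1.5166645050048828) 0.013521119952201843 0.42299782136950537
scene [298.51713396 214.93457944] 321 (0.5821483731269836, -0.14849871397018433) 0.027986137196421623 0.08779125250677157
scene [334.71698113 218.79559748] 318 (0.5036542415618896, -0.16131135821342468) 0.028883935883641243 0.08788399595390729
scene [211.79255319 256.45921986] 564 (0.6030817031860352, 0.11026236414909363) 0.028992272913455963 0.0997710353297199
```

View pics/crop1.png

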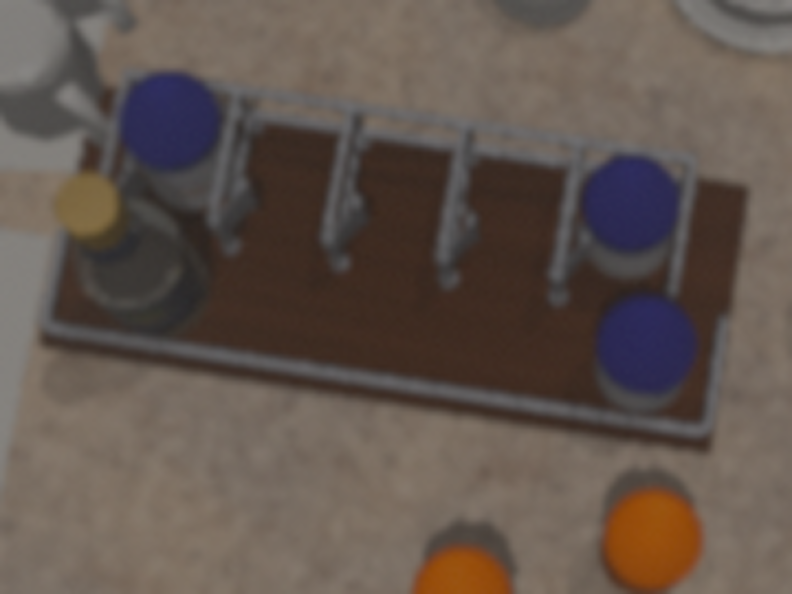

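Crop: the tin at crop (647,345) is pale with a blue lid, on the ledge between rail and dividers, opposite the right‑hand end gap. That confirms it as the target. Next I fit the rack pose from the rail corners, post tops and lids.

```bash
cat > fit.py <<'E'
from h import *
from scipy.optimize import least_squares
f=np.load("top0.npy",allow_pickle=True).item()
c=lambda u,v:(190+u/4.4-.4,170+v/4.4-.4)
# rack pts (x,y,z) , crop px
D=[((-.075,.195,.020),(48,328)),((-.075,-.195,.020),(706,430)),((-.041,-.130,.090),(647,345)),
((.0385,-.130,.090),(632,203)),((.036,.130,.102),(170,121)),((.0665,-.1625,.078),(692,158)),((.0665,.1625,.078),(126,80))]
w=[1,1,0,.7,.7,.5,.5]
P=[ray(f,*c(*q),p[2])[:2] for p,q in D]
def T(s,p): 
    a=s[2];return np.array([s[0]+np.cos(a)*p[0]-np.sin(a)*p[1],s[1]+np.sin(a)*p[0]+np.cos(a)*p[1]])
res=lambda s:np.concatenate([k*(T(s,p)-q) for (p,_),q,k in zip(D,P,w)])
s=least_squares(res,[.54,0,-.09]).x
if __name__=="__main__":
    print(s)
    for (p,_),q in zip(D,P): print(p,q.round(4),((q-T(s,p))*1e3).round(1))
    np.save("rack.npy",s)
    a=s[2];M=np.array([[np.cos(a),np.sin(a)],[-np.sin(a),np.cos(a)]])
    print("tin rack",M@(P[2]-s[:2]),"scene lids:",[(M@(np.array(q)-s[:2])).round(4) for q in((.5037,-.1613),(.5822,-.1485),(.6031,.1103))])
    g=np.load("scene0.npy",allow_pickle=True).item()
    for n,F in(("top",f),("scene",g)):
        W=cloud(F);i=F["image"].astype(int)
        L=(W[...,:2]-s[:2])@M.T
        for z0,z1,t in((.0,.015,"board"),):
            m=(W[...,2]>.001)&(W[...,2]<.016)&(abs(L[...,1])<.15)&(i[...,0]<90)&(i[...,2]<50)&(abs(L[...,0])<.12)
            print(n,t,m.sum(),np.nanpercentile(L[m],[2,98],axis=0),np.nanmedian(W[m][:,2]))
        m=(i[...,0]>120)&(i[...,2]<60)&(W[...,2]>.06)&(abs(L[...,0])<.3)
        print("redorange", [ (W[m&(i[...,1]>=60)][:,k].min().round(3),W[m&(i[...,1]>=60)][:,k].max().round(3)) for k in range(3)],[ (W[m&(i[...,1]<60)][:,k].min().round(3),W[m&(i[...,1]<60)][:,k].max().round(3)) for k in range(3)])
E
python3 fit.py
```

```text
[ 0.55736121 -0.01686466 -0.06788575]
(-0.075, 0.195, 0.02) [0.4961 0.1809] [ 0.4 -1.9]
(-0.075, -0.195, 0.02) [ 0.4713 -0.2036] [2.  2.7]
(-0.041, -0.13, 0.09) [ 0.5035 -0.1648] [ -4.2 -21. ]
(0.0385, -0.13, 0.09) [ 0.5822 -0.1499] [-4.8 -0.7]
(0.036, 0.13, 0.102) [0.6028 0.1078] [ 0.7 -2.6]
(0.0665, -0.1625, 0.078) [ 0.6144 -0.1811] [1.7 2.4]
(0.0665, 0.1625, 0.078) [0.6316 0.1414] [-3.1  0.7]
tin rack [-0.04373589 -0.15127461] scene lids: [array([-0.0437, -0.1477]), array([ 0.0337, -0.1296]), array([0.037, 0.13 ])]
top board 4028 [[-0.08087179 -0.12443156]
 [ 0.0645802   0.11734815]] 0.00793541157582136
redorange [(np.float64(0.334), np.float64(0.424)), (np.float64(-0.201), np.float64(-0.052)), (np.float64(0.072), np.float64(0.088))] [(np.float64(0.549), np.float64(0.684)), (np.float64(-0.37), np.float64(-0.271)), (np.float64(0.074), np.float64(0.087))]
scene board 1025 [[-0.08516417 -0.1446666 ]
 [ 0.06044347  0.1483065 ]] 0.007390082880774758
redorange [(np.float64(0.332), np.float64(0.681)), (np.float64(-1.454), np.float64(0.137)), (np.float64(0.06), np.float64(0.211))] [(np.float64(0.532), np.float64(0.682)), (np.float64(-0.378), np.float64(-0.261)), (np.float64(0.06), np.float64(0.083))]
```

```bash
cat > ov.py <<'E'
from h import *
def proj(F,p):
    Rm=cv2.Rodrigues(np.array(F["rvec"],float))[0]; q=Rm@p+np.array(F["tvec"]).ravel(); x,y=q[:2]/q[2]
    k=1+F["k1"]*(x*x+y*y);K=np.array(F["mtx"]);return np.array([K[0,0]*x*k+K[0,2],K[1,1]*y*k+K[1,2]])
def toW(s,p):
    a=s[2];return np.array([s[0]+np.cos(a)*p[0]-np.sin(a)*p[1],s[1]+np.sin(a)*p[0]+np.cos(a)*p[1],p[2]])
E
python3 - <<'E'
from ov import *
s=np.load("rack.npy")
f=np.load("top0.npy",allow_pickle=True).item();g=np.load("scene0.npy",allow_pickle=True).item()
out=[]
for F,b,k in((f,(195,175,365,275),4.7),(g,(180,190,370,340),4.2)):
    im=cv2.resize(F["image"][b[1]:b[3],b[0]:b[2],::-1],None,fx=k,fy=k,interpolation=cv2.INTER_CUBIC)
    im=cv2.convertScaleAbs(im,alpha=1.3)
    L=[((-.075,.195,.018),(-.075,-.195,.018)),((.0665,.1625,.076),(.0665,-.1625,.076))]+[((-.01,y,.008),(-.01,y,.078)) for y in(-.1625,-.0975,-.0325,.0325,.0975,.1625)]
    for a,c in L:
        q=[tuple(((proj(F,toW(s,p))-b[:2]+.5)*k).astype(int).tolist()) for p in(a,c)]
        cv2.line(im,q[0],q[1],(0,255,255),1)
    out.append(im)
cv2.imwrite("pics/ov_t.png",out[0]);cv2.imwrite("pics/ov_s.png",out[1]);print(out[0].shape,out[1].shape)
E
```

```text
(470, 799, 3) (630, 798, 3)
```

View pics/ov_s.png

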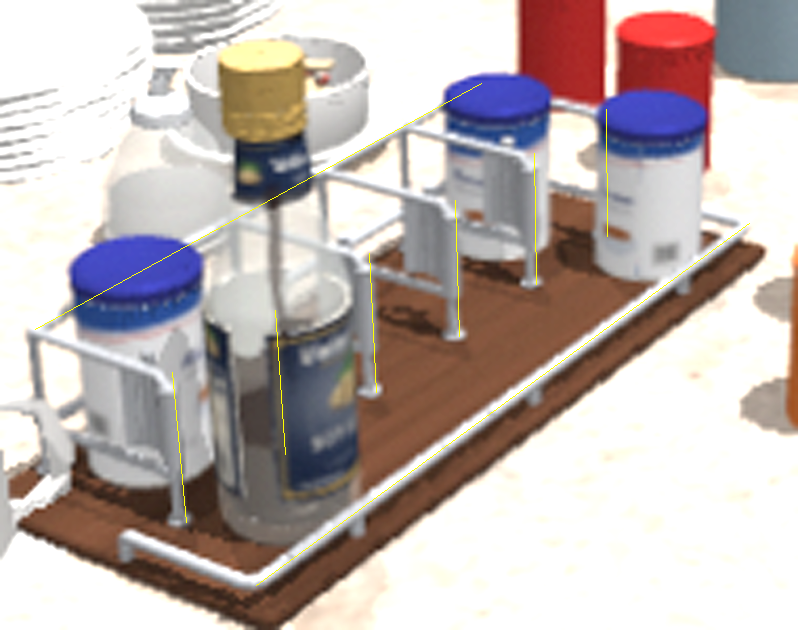

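View pics/ov_t.png

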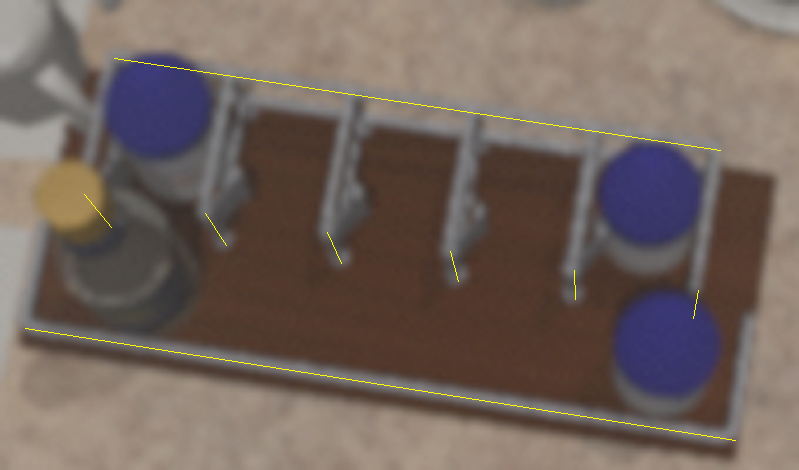

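The overlay fits both views to about 2 mm. In the rack frame the tin is at (-0.044, -0.149). Plan: close the fingers, hold tool y along rack x and tilt the tip slightly toward +x/+y so it touches the body rather than the lid.

```bash
cat > go.py <<'E'
import sys
from ov import *
s=np.load("rack.npy"); o=r.get_obs()
M=R.from_euler('z',s[2]).as_matrix()
def Rt(tx,ty):
    z=np.array([np.tan(tx),np.tan(ty),-1]);z/=np.linalg.norm(z)
    y=np.array([1.,0,0]);y-=z*(y@z);y/=np.linalg.norm(y)
    return M@np.stack([np.cross(y,z),y,z],1)
R0=R.from_rotvec(o["orientation"]).as_matrix();p0=np.array(o["tcp_pos"])
rk=lambda p:M.T@(np.array(p)-[s[0],s[1],0])
print("t",o["clock"],"rack tcp",rk(p0).round(4),"F rack",(M.T@o["contact_force"]).round(1),"tilt",(M.T@R0[:,2]).round(3),"y",(M.T@R0[:,1]).round(3))
print("j",np.round(o["joints"],2))
a=list(map(float,sys.argv[1:]))
if a:
    Rg=Rt(np.radians(7),np.radians(8))
    t=toW(s,np.array(a[:3])/1e3)
    print("shift",(R0.T@(t-p0)*1e3).round(1),"turn",R.from_matrix(R0.T@Rg).as_rotvec().round(4))
E
python3 go.py -44 -210 200
```

```text
t 0.1 rack tcp [-0.3236 -0.6537  0.2304] F rack [0.5 0.4 0.9] tilt [-0.001  0.001 -1.   ] y [ 0.346 -0.938 -0.002]
j [ 1.18  0.48  0.02  1.56 -0.01  1.11 -0.08]
shift [ 416.  -319.4   30.9] turn [-0.0221  0.1943 -1.2052]
```

>>> step_arm --pt "38 -29 3 0 0 -0.11 0" --pt "76 -58 6 0 0.02 -0.22 0" --pt "114 -87 8 0 0.04 -0.33 0" --pt "152 -116 11 0 0.06 -0.44 0" --pt "190 -145 14 0 0.08 -0.55 0" --pt "228 -174 17 0 0.1 -0.66 0" --pt "266 -203 20 0 0.12 -0.77 0" --pt "300 -230 22 0 0.14 -0.88 0"

```text
clock: 0.9
tcp_pos: [0.4142, -0.3401, 0.209]
orientation: [-2.594, -1.723, -0.21]
contact_force: [0.6, 0.0, 0.1]
grip_width: 0.0
gripper_force: 0.0
```

```bash
python3 go.py -44 -210 200
```

```text
t 0.9 rack tcp [-0.1209 -0.3322  0.209 ] F rack [0.6 0.1 0.1] tilt [ 0.095  0.098 -0.991] y [ 0.943 -0.327  0.058]
j [ 0.93  0.29 -0.33  1.91 -0.05  0.93  0.24]
shift [138.2  32.   28.1] turn [-0.0193  0.0451 -0.3213]
```

>>> step_arm --pt "28 6 6 0 0.01 -0.08 0" --pt "56 13 11 -0.01 0.02 -0.16 0" --pt "84 19 17 -0.01 0.03 -0.24 0" --pt "112 26 22 -0.02 0.04 -0.3 0" --pt "138 32 28 -0.02 0.045 -0.32 0" --pt "138 32 28 -0.02 0.045 -0.32 0" --pt "138 32 28 -0.02 0.045 -0.32 0"

```text
clock: 1.6
tcp_pos: [0.4992, -0.2258, 0.2]
orientation: [-2.296, -2.116, -0.288]
contact_force: [0.7, -0.7, 0.4]
grip_width: 0.0005
gripper_force: 0.0
```

```bash
python3 go.py -44 -215 38
```

```text
t 1.6 rack tcp [-0.0438 -0.2124  0.2   ] F rack [ 0.7 -0.7  0.4] tilt [ 0.121  0.137 -0.983] y [ 0.993 -0.022  0.119]
j [ 0.8   0.32 -0.46  1.92 -0.04  0.86  0.3 ]
shift [-25.  -19.4 158.9] turn [ 0.0006  0.0013 -0.0048]
```

>>> step_arm --pt "-6 -5 38 0 0 0 0" --pt "-12 -10 76 0 0 0 0" --pt "-18 -14 114 0 0 0 0" --pt "-22 -17 138 0 0 0 0" --pt "-25 -19 150 0 0 0 0" --pt "-25 -19 159 0 0 0 0" --pt "-25 -19 159 0 0 0 0"

```text
clock: 2.3
tcp_pos: [0.499, -0.2293, 0.0379]
orientation: [-2.298, -2.114, -0.288]
contact_force: [-0.9, -0.2, 0.9]
grip_width: -0.0002
gripper_force: 0.0
```

```bash
python3 go.py -44 -188 38; python3 - <<'E'
from ov import *
g=grab("scene");f=grab("top");A=cv2.resize(g["image"][170:300,270:400,::-1],(400,400));B=cv2.resize(f["image"][200:300,290:390,::-1],(400,400))
cv2.imwrite("pics/a.png",cv2.convertScaleAbs(np.hstack([A,B]),alpha=1.2))
E
```

```text
t 2.3 rack tcp [-0.0439 -0.2159  0.0379] F rack [-0.9 -0.3  0.9] tilt [ 0.121  0.137 -0.983] y [ 0.993 -0.024  0.119]
j [ 0.73  0.55 -0.4   2.02  0.07  0.53  0.26]
shift [27.6 -0.8  3.7] turn [ 0.0007  0.0015 -0.0071]
```

View pics/a.png

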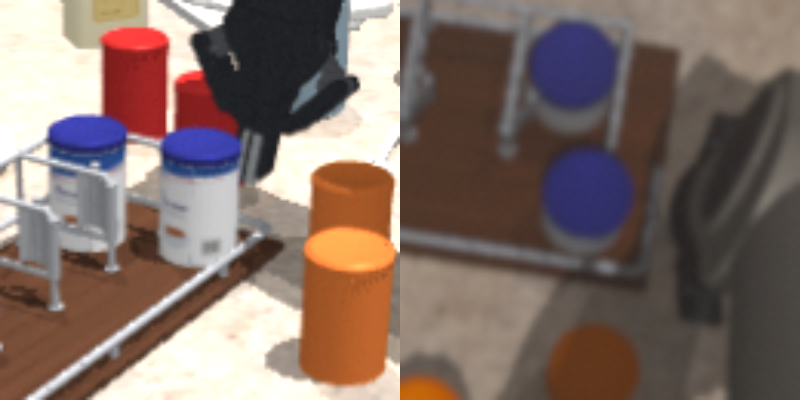

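The fingertip stands to the right of the tin, clear of the end rail and at mid body height. The finger linkage flares out above the tip, so I'll measure how low the flare comes in the tool frame.

```bash
python3 - <<'E'
from h import *
o=r.get_obs();R0=R.from_rotvec(o["orientation"]).as_matrix();p0=np.array(o["tcp_pos"])
for n in("scene","top"):
    f=grab(n);W=cloud(f);i=f["image"].astype(int)
    T=(W-p0)@R0
    m=(i.max(-1)<110)&(abs(T[...,0])<.05)&(abs(T[...,1])<.08)&(T[...,2]>-.14)&(T[...,2]<.004)&(W[...,2]>.02)
    t=T[m]*1e3
    for z in range(0,140,10):
        q=t[(t[:,2]<=-z+4)&(t[:,2]>-z-6)]
        if len(q)>3: print(n,-z,len(q),np.percentile(q,[2,98],axis=0)[:,:2].round().tolist())
E
```

```text
scene 0 9 [[-6.0, -8.0], [14.0, 1.0]]
scene -10 87 [[-46.0, -14.0], [13.0, 77.0]]
scene -20 70 [[-43.0, -15.0], [14.0, 79.0]]
scene -30 75 [[-28.0, -14.0], [14.0, 77.0]]
scene -40 71 [[-20.0, -21.0], [15.0, 45.0]]
scene -50 146 [[-9.0, -36.0], [17.0, 33.0]]
scene -60 161 [[-12.0, -43.0], [18.0, 39.0]]
scene -70 186 [[-11.0, -51.0], [20.0, 47.0]]
scene -80 193 [[-5.0, -60.0], [20.0, 53.0]]
scene -90 253 [[-6.0, -61.0], [20.0, 56.0]]
scene -100 200 [[-3.0, -50.0], [22.0, 43.0]]
scene -110 184 [[-5.0, -42.0], [17.0, 36.0]]
scene -120 108 [[-4.0, -39.0], [14.0, 33.0]]
scene -130 141 [[-5.0, -38.0], [38.0, 21.0]]
top -40 31 [[35.0, -79.0], [50.0, 17.0]]
top -50 17 [[3.0, -79.0], [48.0, 25.0]]
top -60 11 [[9.0, -45.0], [13.0, 28.0]]
top -70 23 [[5.0, -46.0], [13.0, 46.0]]
top -80 21 [[-4.0, -53.0], [13.0, 50.0]]
top -90 92 [[-11.0, -61.0], [14.0, 59.0]]
top -100 35 [[-4.0, -60.0], [13.0, 56.0]]
top -110 7 [[-0.0, -43.0], [12.0, -35.0]]
top -130 10 [[21.0, -32.0], [38.0, -2.0]]
```

>>> step_arm --pt "4 0 0 0 0 0 0" --pt "8 0 1 0 0 0 0" --pt "12 0 1 0 0 0 0" --pt "16 0 2 0 0 0 0" --pt "19 0 2 0 0 0 0" --pt "22 0 3 0 0 0 0"

```text
clock: 3.1
tcp_pos: [0.5011, -0.2065, 0.0384]
orientation: [-2.298, -2.115, -0.288]
contact_force: [0.4, -0.7, 0.0]
grip_width: 0.0001
gripper_force: 0.0
```

>>> step_arm --pt "5 0 0.7 0 0 0 0" --pt "10 0 1.4 0 0 0 0" --pt "15 0 2 0 0 0 0" --pt "20 -0.3 2.7 0 0 0 0" --pt "25 -0.5 3.4 0 0 0 0" --pt "30 -0.7 4 0 0 0 0" --pt "35 -0.8 4.7 0 0 0 0" --pt "40 -1 5.4 0 0 0 0"

```text
clock: 3.9
tcp_pos: [0.5037, -0.1662, 0.0384]
orientation: [-2.298, -2.115, -0.288]
contact_force: [0.0, -1.2, -0.1]
grip_width: 0.0002
gripper_force: 0.6
```

```bash
cat > tin.py <<'E'
from ov import *
s=np.load("rack.npy");a=s[2];M=np.array([[np.cos(a),np.sin(a)],[-np.sin(a),np.cos(a)]])
for n in("scene","top"):
    F=grab(n);W=cloud(F);i=F["image"].astype(int); L=(W[...,:2]-s[:2])@M.T
    m=((i[...,2]>i[...,0]+35)&(i[...,2]>i[...,1]+35)&(abs(L[...,1])<.2)&(abs(L[...,0])<.12)).astype(np.uint8)
    k,l,st,ce=cv2.connectedComponentsWithStats(m)
    for j in range(1,k):
        if st[j,4]>40:
            p=W[l==j];zm=np.nanmedian(p[:,2]);top=p[p[:,2]>np.nanmax(p[:,2])-.006]
            c,rd=cv2.minEnclosingCircle(top[:,:2].astype(np.float32));print(n,st[j,4],"rack mm",(M@(np.array(c)-s[:2])*1e3).round(1),"rad",round(rd*1e3,1),"z",(np.nanpercentile(top[:,2],[5,95])*1e3).round(1))
E
python3 tin.py; python3 go.py -44 -38 40
```

```text
scene 316 rack mm [  34.4 -129.7] rad 28.2 z [85.  89.2]
scene 342 rack mm [ -39.2 -118.1] rad 31.4 z [85.2 89.6]
scene 560 rack mm [ 37.2 130.7] rad 29.4 z [ 98.1 101.6]
top 302 rack mm [ 37.8 128. ] rad 25.0 z [100.8 105.1]
top 206 rack mm [  34.2 -130.4] rad 24.9 z [88.9 92.9]
top 265 rack mm [ -38.9 -113.5] rad 24.2 z [88.8 92.6]
t 4.0 rack tcp [-0.0436 -0.1518  0.0384] F rack [ 0.2 -0.4  0.5] tilt [ 0.121  0.137 -0.983] y [ 0.993 -0.022  0.119]
j [ 0.62  0.52 -0.39  2.08  0.07  0.48  0.14]
shift [113.   -2.7  14. ] turn [ 0.0005  0.0009 -0.0052]
```

>>> step_arm --pt "-2 1 0 0 0 -0.1 0" --pt "3 1 0.5 0 0 -0.1 0" --pt "8 1 1 0 0 -0.1 0" --pt "13 0.8 1.7 0 0 -0.1 0" --pt "18 0.6 2.3 0 0 -0.1 0" --pt "23 0.5 2.9 0 0 -0.1 0" --pt "28 0.3 3.5 0 0 -0.1 0" --pt "33 0.2 4.1 0 0 -0.1 0"

```text
clock: 4.8
tcp_pos: [0.5068, -0.133, 0.039]
orientation: [2.191, 2.228, 0.288]
contact_force: [-0.2, -0.6, 0.8]
grip_width: 0.0004
gripper_force: 0.6
```

```bash
python3 tin.py|grep -v " 3[0-9]\.. "; python3 go.py -44 -38 40
```

```text
scene 674 rack mm [  -3.1 -105.9] rad 70.6 z [86.2 89.8]
top 61 rack mm [  47.4 -133.2] rad 18.3 z [88.6 92.9]
top 258 rack mm [-36.4 -79.9] rad 23.9 z [87.8 92.6]
t 4.9 rack tcp [-0.0426 -0.1186  0.039 ] F rack [-0.1 -0.7  0.6] tilt [ 0.121  0.137 -0.983] y [0.988 0.077 0.133]
j [ 0.57  0.51 -0.41  2.1   0.1   0.46  0.15]
shift [79.9  5.   9.9] turn [0.0006 0.001  0.0948]
```

>>> step_arm --pt "-5 0 -1 0 0 0 0" --pt "-5 4 -2 0 0 -0.03 0" --pt "-5 8 -2 0 0 -0.03 0" --pt "-2 8.4 -1.6 0 0 -0.03 0" --pt "2 8.8 -1 0 0 -0.03 0" --pt "6 9.2 -0.5 0 0 -0.03 0" --pt "10 9.5 0 0 0 -0.03 0" --pt "14 9.8 0.5 0 0 -0.03 0"

```text
clock: 5.7
tcp_pos: [0.5162, -0.1191, 0.0416]
orientation: [2.155, 2.259, 0.288]
contact_force: [-0.8, -1.7, -0.0]
grip_width: 0.0
gripper_force: 0.5
```

```bash
python3 tin.py|grep -v " 3[0-9]\.. "; python3 go.py -36 -38 41;  python3 - <<'E'
from ov import *
g=grab("scene");f=grab("top");A=cv2.resize(g["image"][170:330,220:380,::-1],(400,400));B=cv2.resize(f["image"][185:285,260:360,::-1],(400,400))
cv2.imwrite("pics/b.png",cv2.convertScaleAbs(np.hstack([A,B]),alpha=1.2))
E
```

```text
scene 640 rack mm [ -0.1 -97.9] rad 1.1 z [108.3 112.4]
top 235 rack mm [-38.8 -67. ] rad 24.3 z [88.2 92.4]
t 5.8 rack tcp [-0.0342 -0.1042  0.0416] F rack [ 0.4 -0.2  0.7] tilt [ 0.121  0.137 -0.983] y [0.985 0.106 0.136]
j [ 0.54  0.51 -0.41  2.09  0.11  0.47  0.14]
shift [65.3  5.2  9.4] turn [0.0006 0.0012 0.1248]
```

View pics/b.png

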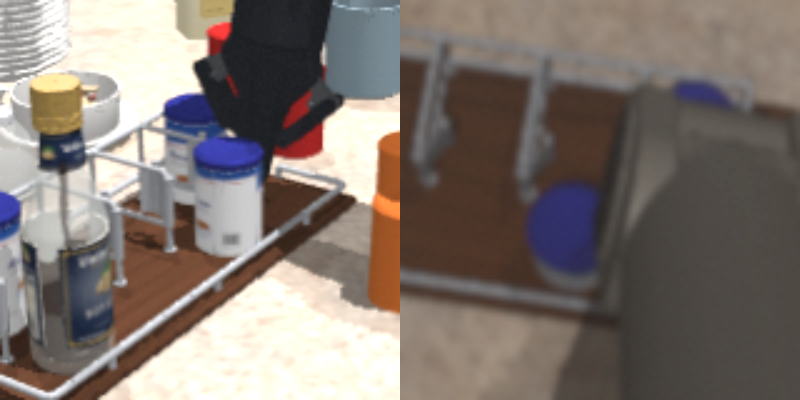

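The tin is upright in the ledge, opposite gap 2, and now moves back toward the rail. I'll carry on.

>>> step_arm --pt "5 0.5 0.7 0 0 0 0" --pt "10 1 1.4 0 0 0 0" --pt "15 1.5 2 0 0 0 0" --pt "20 2 2.7 0 0 0 0" --pt "25 2.4 3.4 0 0 0 0" --pt "30 2.9 4.1 0 0 0 0" --pt "35 3.4 4.8 0 0 0 0"

```text
clock: 6.6
tcp_pos: [0.5183, -0.0836, 0.0416]
orientation: [2.155, 2.259, 0.288]
contact_force: [-0.4, -0.9, -0.2]
grip_width: -0.0
gripper_force: 0.5
```

```bash
python3 tin.py|grep -v " 3[0-9]\.. "; python3 go.py -36 -38 41
```

```text
scene 70 rack mm [  3.6 -60.4] rad 2.6 z [121.2 124. ]
top 178 rack mm [-41.3 -28.1] rad 23.0 z [88.1 92.8]
t 6.7 rack tcp [-0.0345 -0.0685  0.0416] F rack [-0.   0.4  0.1] tilt [ 0.121  0.137 -0.983] y [0.985 0.107 0.137]
j [ 0.46  0.5  -0.4   2.11  0.11  0.45  0.07]
shift [30.1  1.7  4.6] turn [0.0007 0.001  0.1249]
```

>>> step_arm --pt "5 0.5 0.7 0 0 0 0" --pt "10 1 1.4 0 0 0 0" --pt "15 1.5 2 0 0 0 0" --pt "19 2 2.6 0 0 0 0" --pt "23 2.3 3.1 0 0 0 0" --pt "26 2.5 3.5 0 0 0 0" --pt "28 2.7 3.8 0 0 0 0" --pt "28 2.7 3.8 0 0 0 0"

```text
clock: 7.5
tcp_pos: [0.5198, -0.0553, 0.0416]
orientation: [2.155, 2.26, 0.288]
contact_force: [0.4, -0.2, 0.1]
grip_width: 0.0002
gripper_force: 0.1
```

```bash
python3 tin.py|grep -v " 3[0-9]\.. "; python3 go.py -34 -75 41; python3 go.py -60 -90 170
```

```text
scene 424 rack mm [-46.2  -2.6] rad 28.2 z [85.7 89.6]
top 130 rack mm [-45.4   0.7] rad 22.5 z [88.5 92.1]
t 7.6 rack tcp [-0.0348 -0.0411  0.0415] F rack [-0.1 -0.5 -0.4] tilt [ 0.121  0.137 -0.983] y [0.985 0.105 0.136]
j [ 0.39  0.5  -0.39  2.12  0.11  0.43  0.01]
shift [-33.5  -2.8  -4. ] turn [0.0007 0.0015 0.1236]
t 7.6 rack tcp [-0.0348 -0.0411  0.0415] F rack [-0.1 -0.5 -0.4] tilt [ 0.121  0.137 -0.983] y [0.985 0.105 0.136]
j [ 0.39  0.5  -0.39  2.12  0.11  0.43  0.01]
shift [ -29.4  -12.4 -136.1] turn [0.0007 0.0015 0.1236]
```

>>> step_arm --pt "-8 0 -1 0 0 0 0" --pt "-20 0 -3 0 0 0 0" --pt "-30 -3 -30 0 0 0.12 0" --pt "-30 -8 -70 0 0 0.24 0" --pt "-30 -12 -110 0 0 0.36 0" --pt "-30 -12 -136 0 0 0.48 0" --pt "-30 -12 -136 0 0 0.6 0"

```text
clock: 8.3
tcp_pos: [0.4937, -0.106, 0.174]
orientation: [-2.7, -1.493, -0.282]
contact_force: [1.0, -0.9, -0.8]
grip_width: -0.0003
gripper_force: 0.0
```

```bash
cat >> go.py <<'E'
    z=np.array([np.tan(np.radians(6)),0,-1]);z/=np.linalg.norm(z);y=np.array([0,-1.,0])
    Rg=M@np.stack([np.cross(y,z),y,z],1)
    print("P2 turn",R.from_matrix(R0.T@Rg).as_rotvec().round(4))
E
python3 tin.py; python3 go.py -108 -4 150
```

```text
scene 307 rack mm [  33.1 -129.1] rad 28.2 z [85.6 89.4]
scene 428 rack mm [-45.2  -4.6] rad 29.7 z [85.8 89.7]
scene 557 rack mm [ 37. 130.] rad 30.2 z [ 98.  101.4]
top 282 rack mm [ 37.8 129.2] rad 24.7 z [100.5 104.8]
top 306 rack mm [-43.9  -5.8] rad 24.1 z [88.8 93. ]
t 8.4 rack tcp [-0.0591 -0.0922  0.171 ] F rack [-0.3  0.9 -0.3] tilt [ 0.124  0.135 -0.983] y [ 0.88  -0.472  0.046]
j [ 0.48  0.25 -0.34  2.07 -0.1   0.72 -0.33]
shift [ 50.8 -85.7  26.6] turn [ 0.0038  0.0019 -0.479 ]
P2 turn [-0.1114 -0.0915  1.074 ]
```

The tin stopped at y about -5 mm, which is about 5 mm short, so I'll nudge it with the same finger face before pushing in.

```bash
python3 go.py -44 -65 41
```

```text
t 8.4 rack tcp [-0.0591 -0.0922  0.171 ] F rack [-0.3  0.9 -0.3] tilt [ 0.124  0.135 -0.983] y [ 0.88  -0.472  0.046]
j [ 0.48  0.25 -0.34  2.07 -0.1   0.72 -0.33]
shift [  7.5  -5.6 133.4] turn [ 0.0038  0.0019 -0.479 ]
P2 turn [-0.1114 -0.0915  1.074 ]
```

>>> step_arm --pt "0 0 10 0 0 -0.14 0" --pt "1 -1 30 0 0 -0.28 0" --pt "3 -2 60 0 0 -0.42 0" --pt "5 -4 95 0 0 -0.48 0" --pt "7 -5 120 0 0 -0.48 0" --pt "7.5 -5.6 133 0 0 -0.48 0" --pt "7.5 -5.6 133 0 0 -0.48 0"

```text
clock: 9.1
tcp_pos: [0.507, -0.0767, 0.0384]
orientation: [-2.284, -2.127, -0.284]
contact_force: [-0.1, 0.2, -0.2]
grip_width: 0.0001
gripper_force: 0.0
```

```bash
python3 go.py -44 -35.5 41
```

```text
t 9.1 rack tcp [-0.0462 -0.0631  0.0384] F rack [-0.1  0.2 -0.2] tilt [ 0.118  0.138 -0.983] y [ 0.993 -0.011  0.117]
j [ 0.42  0.49 -0.37  2.14  0.07  0.43 -0.03]
shift [27.7  2.1  1.5] turn [-0.0031  0.0006  0.005 ]
P2 turn [-0.0977 -0.1189  1.5575]
```

>>> step_arm --pt "6 1 0.5 0 0 0 0" --pt "12 2 1 0 0 0 0" --pt "17 2 1.2 0 0 0 0" --pt "21 2 1.3 0 0 0 0" --pt "24 2 1.4 0 0 0 0" --pt "26 2 1.5 0 0 0 0" --pt "28 2 1.5 0 0 0 0" --pt "28 2 1.5 0 0 0 0"

```text
clock: 9.9
tcp_pos: [0.5124, -0.0492, 0.043]
orientation: [-2.288, -2.127, -0.288]
contact_force: [-0.8, -0.5, -0.0]
grip_width: 0.0002
gripper_force: 0.3
```

>>> step_arm --pt "-8 0 -1 0 0 0 0" --pt "-20 0 -3 0 0 0 0" --pt "-30 -3 -30 0 0 0.12 0" --pt "-30 -8 -70 0 0 0.26 0" --pt "-30 -12 -110 0 0 0.4 0" --pt "-30 -12 -136 0 0 0.54 0" --pt "-30 -12 -136 0 0 0.68 0" --pt "-30 -12 -136 0 0 0.8 0"

```text
clock: 10.7
tcp_pos: [0.481, -0.0971, 0.1723]
orientation: [-2.876, -1.034, -0.259]
contact_force: [-0.4, 0.2, -0.4]
grip_width: -0.0002
gripper_force: 0.0
```

```bash
python3 tin.py; python3 go.py -112 -2 150
```

```text
scene 313 rack mm [  34.1 -129.6] rad 28.5 z [85.5 89.4]
scene 448 rack mm [-45.3   1.7] rad 28.3 z [86.1 89.9]
scene 558 rack mm [ 36.1 130.5] rad 29.3 z [ 98.  101.8]
top 278 rack mm [ 39. 128.] rad 24.3 z [101.2 105.4]
top 307 rack mm [-44.3   0.9] rad 23.8 z [89.3 93.1]
t 10.8 rack tcp [-0.0712 -0.0847  0.1713] F rack [-0.1  0.2 -0.5] tilt [ 0.122  0.136 -0.983] y [ 0.692 -0.722 -0.014]
j [ 0.4   0.22 -0.26  2.11 -0.14  0.71 -0.63]
shift [ 23.3 -87.6  27.2] turn [ 0.0022  0.0014 -0.7987]
P2 turn [-0.1228 -0.0695  0.755 ]
```

>>> step_arm --pt "4 -15 4 -0.02 -0.01 0.13 0" --pt "8 -30 9 -0.04 -0.02 0.26 0" --pt "12 -45 14 -0.06 -0.03 0.39 0" --pt "16 -60 19 -0.08 -0.05 0.52 0" --pt "20 -75 24 -0.1 -0.06 0.65 0" --pt "23 -88 27 -0.12 -0.07 0.755 0" --pt "23 -88 27 -0.12 -0.07 0.755 0" --pt "23 -88 27 -0.12 -0.07 0.755 0"

```text
clock: 11.6
tcp_pos: [0.4451, -0.0105, 0.1498]
orientation: [3.135, -0.094, 0.161]
contact_force: [0.2, -0.3, -0.6]
grip_width: 0.0001
gripper_force: 0.0
```

```bash
python3 go.py -106 -2 41
```

```text
t 11.6 rack tcp [-0.1124 -0.0013  0.1498] F rack [ 0.2 -0.3 -0.6] tilt [ 0.103  0.003 -0.995] y [ 0.008 -1.    -0.002]
j [ 0.02  0.17 -0.16  2.23  0.07  0.65 -1.83]
shift [ -4.8   1.  108.9] turn [ 0.0915  0.1209 -1.5448]
P2 turn [-0.003   0.0019  0.0078]
```

>>> step_arm --pt "-1 0 30 0 0 0 0" --pt "-2 0.5 60 0 0 0 0" --pt "-3 1 85 0 0 0 0" --pt "-4 1 100 0 0 0 0" --pt "-4 1 109 0 0 0 0" --pt "-4 1 109 0 0 0 0"

```text
clock: 12.2
tcp_pos: [0.452, -0.0123, 0.0403]
orientation: [3.135, -0.102, 0.159]
contact_force: [-0.0, -0.9, -0.4]
grip_width: -0.0002
gripper_force: 0.0
```

```bash
python3 tin.py|grep -v " 3[0-9]\.. ";python3 go.py -76 -2 41;python3 go.py -46 -2 41
```

```text
scene 316 rack mm [-99.5  28.6] rad 8.3 z [171.6 172.7]
scene 375 rack mm [-102.2   56.5] rad 0.1 z [131.5 131.5]
t 12.3 rack tcp [-0.1047 -0.0021  0.0416] F rack [ 0.3 -0.2 -0.1] tilt [ 0.104  0.003 -0.995] y [ 0.003 -1.    -0.003]
j [-0.02  0.39 -0.12  2.29  0.17  0.37 -1.92]
shift [28.5  0.   3.5] turn [ 0.0928  0.1201 -1.5498]
P2 turn [-0.0028  0.001   0.0027]
t 12.3 rack tcp [-0.1047 -0.0021  0.0416] F rack [ 0.3 -0.2 -0.1] tilt [ 0.104  0.003 -0.995] y [ 0.003 -1.    -0.003]
j [-0.02  0.39 -0.12  2.29  0.17  0.37 -1.92]
shift [58.4  0.1  6.6] turn [ 0.0928  0.1201 -1.5498]
P2 turn [-0.0028  0.001   0.0027]
```

>>> step_arm --pt "8 0 1 0 0 0 0" --pt "15 0 1.6 0 0 0 0" --pt "21 0 2.2 0 0 0 0" --pt "27 0 2.8 0 0 0 0" --pt "33 0 3.4 0 0 0 0" --pt "39 0 4 0 0 0 0" --pt "45 0 4.7 0 0 0 0" --pt "50 0 5.2 0 0 0 0"

```text
clock: 13.1
tcp_pos: [0.5028, -0.0146, 0.0411]
orientation: [3.135, -0.102, 0.162]
contact_force: [-1.7, 0.2, 0.5]
grip_width: -0.0003
gripper_force: 0.7
```

```bash
python3 go.py -12 -2 41; python3 - <<'E'
from ov import *
g=grab("scene");f=grab("top");A=cv2.resize(g["image"][180:330,180:330,::-1],(400,400));B=cv2.resize(f["image"][185:285,230:330,::-1],(400,400))
cv2.imwrite("pics/c.png",cv2.convertScaleAbs(np.hstack([A,B]),alpha=1.2))
E
```

```text
t 13.1 rack tcp [-0.0546 -0.0014  0.0411] F rack [-1.7  0.1  0.5] tilt [ 0.103  0.003 -0.995] y [ 0.003 -1.    -0.003]
j [-0.    0.44 -0.12  2.18  0.16  0.43 -1.89]
shift [42.3  0.7  4.4] turn [ 0.0922  0.1208 -1.55  ]
P2 turn [-0.0028  0.0018  0.0025]
```

View pics/c.png

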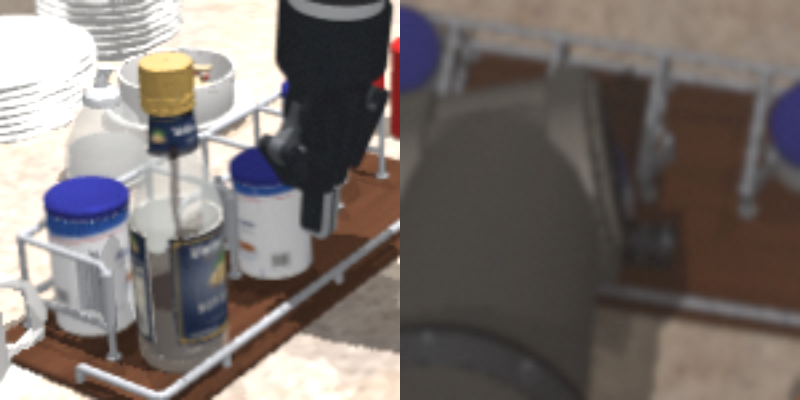

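The tin is upright and entering the third gap, with the fingertip on its lower body. I'll continue past the keeper.

>>> step_arm --pt "5 0 0.5 0 0 0 0" --pt "10 0 1 0 0 0 0" --pt "15 0.2 1.5 0 0 0 0" --pt "20 0.4 2 0 0 0 0" --pt "25 0.5 2.6 0 0 0 0"

```text
clock: 13.7
tcp_pos: [0.5259, -0.0176, 0.0405]
orientation: [3.134, -0.103, 0.156]
contact_force: [-6.5, -3.0, 0.7]
grip_width: 0.0004
gripper_force: 2.2
```

>>> step_arm --pt "4 0 0.4 0 0 0 0" --pt "8 0 0.8 0 0 0 0" --pt "12 0 1.2 0 0 0 0" --pt "16 0 1.6 0 0 0 0"

```text
clock: 14.1
tcp_pos: [0.5444, -0.0174, 0.0413]
orientation: [3.135, -0.102, 0.163]
contact_force: [-0.5, 0.0, 0.7]
grip_width: 0.0001
gripper_force: 0.5
```

```bash
python3 go.py 1.5 -2 42;python3 tin.py
```

```text
t 14.1 rack tcp [-0.0129 -0.0014  0.0413] F rack [-0.5 -0.   0.7] tilt [ 0.104  0.003 -0.995] y [ 0.003 -1.    -0.003]
j [ 0.01  0.49 -0.12  2.08  0.16  0.47 -1.87]
shift [14.4  0.6  0.8] turn [ 0.0926  0.1195 -1.5498]
P2 turn [-0.0034  0.0007  0.0027]
scene 72 rack mm [  20.9 -139.3] rad 21.6 z [85.4 89.6]
scene 101 rack mm [-13.   60.6] rad 0.1 z [127. 127.]
scene 563 rack mm [ 36.8 130.8] rad 28.6 z [ 97.6 101.5]
top 188 rack mm [ 37.4 130.3] rad 24.6 z [100.9 105.7]
top 278 rack mm [  34.9 -129.7] rad 23.1 z [88.5 92.1]
```

>>> step_arm --pt "3 0 0.3 0 0 0 0" --pt "6 0 0.6 0 0 0 0" --pt "9 0 0.9 0 0 0 0" --pt "11 0 1.1 0 0 0 0" --pt "12 0 1.2 0 0 0 0"

```text
clock: 14.7
tcp_pos: [0.556, -0.0185, 0.0414]
orientation: [3.135, -0.102, 0.163]
contact_force: [-0.7, 0.1, 1.8]
grip_width: 0.0
gripper_force: 0.7
```

>>> step_arm --pt "1 0 0.1 0 0 0 0" --pt "2 0 0.2 0 0 0 0"

```text
clock: 14.9
tcp_pos: [0.5575, -0.0186, 0.0412]
orientation: [3.135, -0.102, 0.162]
contact_force: [-1.4, 0.2, 1.7]
grip_width: 0.0001
gripper_force: 0.7
```

>>> step_arm --pt "1 0 0.1 0 0 0 0" --pt "2 0 0.2 0 0 0 0"

```text
clock: 15.1
tcp_pos: [0.5596, -0.0188, 0.0412]
orientation: [3.135, -0.102, 0.162]
contact_force: [-1.5, 0.7, 0.9]
grip_width: 0.0001
gripper_force: 0.7
```

>>> step_arm --pt "0.7 0 0.1 0 0 0 0" --pt "1.5 0 0.2 0 0 0 0"

```text
clock: 15.3
tcp_pos: [0.5602, -0.019, 0.041]
orientation: [3.135, -0.102, 0.159]
contact_force: [-6.3, 0.6, 4.0]
grip_width: 0.0001
gripper_force: 2.8
```

>>> step_arm --pt "0.7 0 0.1 0 0 0 0" --pt "1.5 0 0.2 0 0 0 0"

```text
clock: 15.5
tcp_pos: [0.5604, -0.0191, 0.0407]
orientation: [3.135, -0.102, 0.155]
contact_force: [-10.0, -0.6, 7.4]
grip_width: 0.0001
gripper_force: 4.6
```

Firm stop: force rose to 10 N with no further travel, so the tin is against the back wires. Retracting straight out, then up.

>>> step_arm --pt "-5 0 -0.6 0 0 0 0" --pt "-20 0 -2.2 0 0 0 0" --pt "-45 0 -5 0 0 0 0" --pt "-75 0 -9 0 0 0 0" --pt "-102 0 -12 0 0 0 0" --pt "-104 0 -50 0 0 0 0" --pt "-104 0 -90 0 0 0 0" --pt "-104 0 -130 0 0 0 0"

```text
clock: 16.3
tcp_pos: [0.446, -0.0115, 0.1613]
orientation: [3.135, -0.102, 0.164]
contact_force: [1.2, 0.2, 0.1]
grip_width: 0.0001
gripper_force: 0.0
```

>>> step_arm --pt "0 40 -10 0 0 0 0" --pt "0 80 -20 0 0 0 0" --pt "0 120 -20 0 0 0 0" --pt "0 160 -20 0 0 0 0" --pt "0 200 -20 0 0 0 0" --pt "0 200 -20 0 0 0 0"

```text
clock: 16.9
tcp_pos: [0.4306, -0.217, 0.1797]
orientation: [3.131, -0.115, 0.166]
contact_force: [0.4, 0.7, 0.3]
grip_width: -0.0001
gripper_force: 0.0
```

```bash
python3 tin.py; python3 - <<'E'
from ov import *
g=grab("scene");f=grab("top");A=cv2.resize(g["image"][180:330,180:360,::-1],(480,400));B=cv2.resize(f["image"][175:285,195:365,::-1],(480,311));B=cv2.copyMakeBorder(B,0,89,0,0,0)
cv2.imwrite("pics/d.png",cv2.resize(cv2.convertScaleAbs(np.hstack([A,B]),alpha=1.2),(800,333)))
E
```

```text
scene 317 rack mm [  34.9 -129. ] rad 27.6 z [85.5 89.3]
scene 261 rack mm [-55.  124.2] rad 0.1 z [166. 166.]
scene 558 rack mm [ 36.1 130.2] rad 29.0 z [ 98.2 101.5]
top 288 rack mm [ 36.6 129.2] rad 24.3 z [102.8 106.5]
top 283 rack mm [36.5 -2.3] rad 23.9 z [90.8 94. ]
top 270 rack mm [  35.3 -130.1] rad 22.9 z [88.  92.5]
```

View pics/d.png

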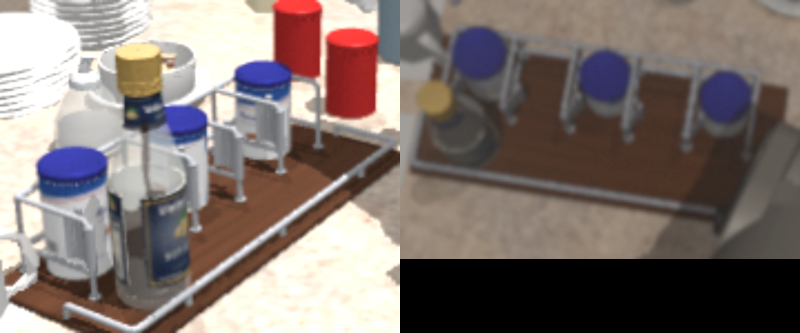

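The tin stands upright in the middle gap, in line with the two stocked tins. The bottle and the other tins have not moved, and the arm is clear.

```bash
python3 -c "
from bench import r
print(r.hand_in())"
```

```text
the job is handed in; nothing more can be done
None
```

The creamer tin was pushed along the ledge past two gaps and into the third, past the spring keeper (about 6.5 N, then the force dropped off) until it stopped firmly against the back wires, and the job was handed in at about 17 s.

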